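# Find the heavy side of a hand mill's flywheel

### The arm

A 6-joint arm with a two-finger parallel gripper is mounted at the origin on the work surface. World frame = base frame: x ahead of the robot, y to its left, z up, the work surface at z = 0. Lengths are in m, angles in rad, forces in N, time in s.
With the tool pointing down it reaches from about 0.225 to 0.875 m from the base axis. Payload 3.4 kg.
Tool frame: the origin (TCP) lies on the centre line of the jaws, within the pads' length; the fingertips stand 11 mm ahead of it and the grasp point (between the pads) lies 8 mm behind it; z points along the fingers, y is the line along which they close (so a half turn about z gives the same grasp; the last joint's range is limited). The gripper opens to 85 mm and grips with 20 to 120 N. Pads are 22 mm wide; open, the fingers measure 114 mm over their backs; the gripper's body (76 mm by 85 mm) begins 54 mm behind the grasp point. The pads swing forward as they close: fully open they stand 13 mm farther back than shut.
Start: joints at [1.034, 0.276, 1.505, -0, 1.361, -0.121], TCP at [0.232, 0.526, 0.242] pointing down, gripper open.
Joint ranges: [-2.89, 2.89], [-0.75, 2.08], [0.22, 2.7], [-1.18, 4.32], [0.11, 2.71], [-2.7, 2.7]. Speed limits (rad/s): [2.57, 2.57, 3.14, 3.14, 3.14, 3.14].

### API

Orientations are given as a unit quaternion [w, x, y, z].
In Python, from rig import manip, eyes, job gives the robot as it stands.
- The arm moves only by the tool drive_tool, never from a script. Its argument "rows" is a list of rows, each a list of 3 entries, a list of its own where there are three numbers: the turn, a rotation vector about the world's x, y, z in rad, then the shift along the world's x, y, z in cm, then the finger opening in cm, from 0 to 8.54. A call has 1 to 8 rows; each row shifts and turns the commanded pose from where the row before left it; what a row does not reach is not made up. A row lasts 1/8 s, in which the tool goes at most 62.5 mm and 10.7 degrees, less where a joint would pass 70% of its speed; a pose out of reach is approached as far as the arm can. A call is refused whole if a number of a shift passes 6.25 or a number of a turn 0.188, either way. A call with a gripper value outside its range is refused whole. The fingers move at their own pace and stop on an object; "force" is the grip in N (left out, the last holds). Time passes only in rows, so rows that do not move let the fingers close. It gives the time, the measured TCP pose, the force, the opening and the grip force at its end, in the units of the state.
- manip.get_state(): the state, without advancing time (a new reading comes with each control period).
- eyes.get_image(name): name is "side" or "top" or "wrist"; returns the picture (480x640x3 uint8, red, green, blue); there is no depth.
- eyes.get_calibration(name): a dict with "camera_matrix" (3x3 intrinsics, pixels), "view" (4x4, takes a point from world to camera coordinates). Camera axes: x right, y up, looking along -z (the intrinsics and any distortion apply to the point x, -y, -z); pixel columns grow to the right and rows downward; lengths in m; the calibration is good to about 2 mm. A picture is of the moment at which its call begins: read the wrist's pose just before it. get_calibration takes no time and is no camera call; for the wrist camera it gives the pose at the moment of the call.
- job.sign_off(): hands the job in; it is judged then, once.
The state is a dict: "clock": time; "qpos": joint angles; "qd": joint speeds; "effort": joint torques, N m; "position": TCP position; "ee_rot": TCP orientation; "contact_force": force on the tool from outside, world axes, zero at the start; "moment": the same for the moment, N m; "width": finger opening in m; "gripper_force": force on a finger pad.
Only numpy, scipy, OpenCV 4.12 (cv2) and the standard library are available. Lean on these libraries where they do the work, as an engineer would, in place of code of your own. Each camera call takes 0.05 s, during which the arm holds its last target. There are 200 camera calls.

### The job

The hand mill's flywheel is out of balance and I am going to fit a counterweight, so find its heavy side for me. First clear the drag: take the round brush from its steel pot, brush down inside the mill's hopper to the bottom, up, and to the bottom again, and stand the brush back in its pot. Then take the flywheel by its wooden handle, turn it steadily once all the way round, back to where you took it, to feel which side is heavy, bring the heavy side straight down and finish while holding the handle there with the wheel still; leave the jars, tub, label roll and scoop where they are.

Things in the scene. Friction and masses are not known exactly. Their poses are not given: they have to be found in the camera images.
- mill: grey hand mill fixed on the bench, base plate 180 x 150 mm. Origin: centre of the base's underside. Its y axis is the direction of the level axle (axle 118 mm above the bench), z is up. The bare hopper stands over the origin; the flywheel is at the -y end, the round burr housing with its black knob at the +y end (to y = +142 mm).
- hopper_floor (a point): centre of the hopper's inner floor, on the mill's centre line, 125 mm above the bench. The hopper is an open steel vessel 70 mm deep: a straight throat of 66 mm inside diameter for the lower 33 mm, then flaring to about 104 mm inside at the rim (outside 112 mm).
- hopper_rim (a point): centre of the hopper's open mouth, 195 mm above the bench.
- flywheel: closed dark metal disc, 200 mm in diameter, 25 mm thick, turning on the mill's level axle without end stops. Origin: on the axle, at the middle of the disc's outer face (mill y = -115 mm, height 118 mm). Its y axis is the axle and points to the mill. The face looks the same all round; a lead slug hidden inside makes one side heavy, and where it lies, seen from the handle, differs every time.
- axle_end (a point): fixed point on the axle at the wheel's outer face, 118 mm up. How the wheel feels: the seals drag 0.35 to 0.48 N m either way, so it stays where it is left. The slug adds or takes away up to 0.34 to 0.43 N m: hardest to turn when the heavy side rises level with the axle, easiest when it sinks level with it, no effect when it is straight up or down. At the handle: 0 to 13 N along its path.
- handle: wooden crank handle, 24 mm in diameter, 91 mm long, parallel to the axle and 70 mm from it, on the wheel's outer face. It revolves freely on its pin, so fingers that keep pointing down can hold it all the way round. Origin: on its centre line, 65 mm out from the wheel's face; its y axis is the centre line. The wood runs from 35 mm outside the origin to 56 mm towards the wheel. Its own 30 g are balanced.
- brush: round bottle brush, 165 mm long, 60 g, standing bristles down in its pot. Origin: centre of its lower end; z along it, up to the handle. Soft bristles 58 mm in diameter from 0 to 70 mm (stiff core 38 mm), thin wire to 88 mm, then a wooden handle 18 to 19 mm in diameter from 94 to 150 mm, rounded above.
- brush_pot: loose heavy steel pot, outside 78 mm at the rim, 80 mm high, inside diameter about 68 mm, inner floor 6 mm above its underside. Origin: centre of its underside.
- catch_jar: open white jar, 62 mm in diameter, 48 mm high, standing under the mill's outlet. Leave it. Origin: centre of its underside, as for all below.
- jar_a: small white lidded jar, 60 mm in diameter, 58 mm high. Leave it.
- jar_b: small white lidded jar like jar_a. Leave it.
- jar_c: small white lidded jar like jar_a. Leave it.
- big_tub: white lidded tub, 114 mm in diameter, 115 mm high. Leave it.
- label_roll: roll of labels standing on its flat end, 112 mm in diameter, 60 mm high. Leave it.
- scoop: small steel scoop lying on the bench, 165 mm long, 24 mm high. Leave it.

How it is judged:
By the outcome, as a careful person would: the job done as asked, in the order asked, and still so for the second after the job is handed in, while the arm keeps its last pose, push and grip.
It also fails if it takes over 72 s, if anything falls off the work surface, if the arm or the gripper's body presses on something with over 40 N, if the wrist force passes 120 N, or if a joint passes its speed limit or range.

## Working session

There is one attempt and no reset: what is moved stays moved. The work goes in short steps, Python scripts to look and compute and a tool call to move; the robot and the scene stay as the last step left them, time stands still between calls to the robot, and variables do not carry over. Pictures are saved under pics/ and viewed, at most 10 in all, crops included, and the job is handed in when it is done.

Besides the shell and the picture viewer there is one more tool, called by a JSON object that holds its "method" and its "body". drive_tool: Moves the arm, as the interface text tells. Its arguments: {"type":"object","properties":{"rows":{"type":"array"},"force":{"type":"number"}},"required":["rows"]}

```bash
mkdir -p pics; ls; cat > h.py <<'E'
from rig import manip, eyes, job
import numpy as np, cv2
def cal(n):
    c=eyes.get_calibration(n); return np.array(c["camera_matrix"]),np.array(c["view"]),c
def ray(n,u,v,cv=None):
    K,V,_=cv or cal(n); d=np.linalg.solve(K,[u,v,1.]); d=np.array([d[0],-d[1],-d[2]])
    R=V[:3,:3]; o=-R.T@V[:3,3]; return o,R.T@d
def onz(n,u,v,z,cv=None):
    o,d=ray(n,u,v,cv); return o+d*(z-o[2])/d[2]
def proj(n,p,cv=None):
    K,V,_=cv or cal(n); q=V[:3,:3]@np.array(p)+V[:3,3]; q=K@np.array([q[0],-q[1],-q[2]]); return q[:2]/q[2]
def save(n,f): 
    im=eyes.get_image(n)[:,:,::-1]; cv2.imwrite("pics/"+f,im); return im
E
python3 - <<'E'
from h import *
save("side","s1.png");save("top","t1.png")
for n in("side","top"):
    print(cal(n)[2])
print(manip.get_state())
E
```

```text
pics
{'camera_matrix': array([[508.75228481,   0.        , 317.37283288],
       [  0.        , 508.75228481, 244.99726025],
       [  0.        ,   0.        ,   1.        ]]), 'view': array([[-0.92940509, -0.36856415,  0.01914825,  0.47327998],
       [ 0.24867321, -0.58705149,  0.7704104 , -0.25655725],
       [-0.27270465,  0.720785  ,  0.63726067, -1.0453176 ],
       [ 0.        ,  0.        ,  0.        ,  1.        ]])}
{'camera_matrix': array([[461.51876456,   0.        , 317.84622457],
       [  0.        , 461.51876456, 244.51666622],
       [  0.        ,   0.        ,   1.        ]]), 'view': array([[-0.01397928, -0.99987412, -0.00750534, -0.00386386],
       [ 0.9944939 , -0.01468292,  0.10376076, -0.51227065],
       [-0.10385789, -0.00601352,  0.99457397, -1.32347899],
       [ 0.        ,  0.        ,  0.        ,  1.        ]])}
{'clock': 0.1, 'qpos': array([ 1.03401416e+00,  2.76494038e-01,  1.50600311e+00,  3.72790998e-06,
        1.36070148e+00, -1.20986965e-01]), 'qd': array([ 5.30034626e-05, -1.50797022e-03, -3.33962682e-03,  1.17541852e-05,
       -1.20239371e-03,  4.13071550e-04]), 'effort': array([ 7.11608136e-04, -4.17701054e+01, -2.46406442e+01, -1.38644305e-04,
        5.82359135e-03,  9.67394911e-07]), 'position': array([0.23201514, 0.52561498, 0.24154907]), 'ee_rot': array([-2.61078471e-04,  2.06403547e-01,  9.78466622e-01, -7.59356890e-04]), 'contact_force': array([ 0.31931444, -0.04535606,  0.11153568]), 'moment': array([ 0.01187976,  0.04572461, -0.00119958]), 'gripper_force': 0.0, 'width': 0.08550240863672016}
```

View pics/t1.png

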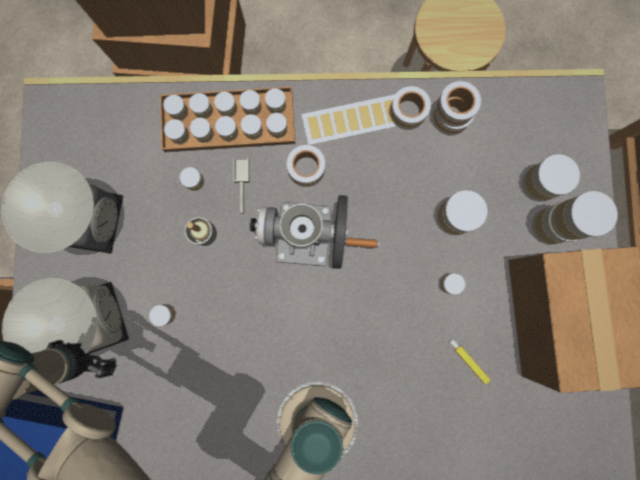

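View pics/s1.png

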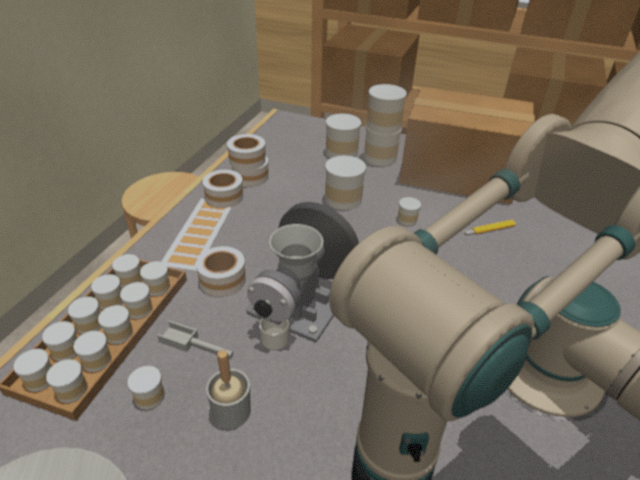

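The top view shows the pot at about (199,231), hopper at (301,226), flywheel edge-on at (341,231), and handle at (347–378,242). The side view shows the brush leaning in its pot. I'll zoom in on the working area.

```bash
python3 - <<'E'
from h import *
im=cv2.imread("pics/t1.png")
c=cv2.resize(im[170:290,170:390],None,fx=3.6,fy=3.6,interpolation=cv2.INTER_CUBIC)
s=cv2.imread("pics/s1.png")[330:440,190:340]
cv2.imwrite("pics/t1c.png",c)
s=cv2.resize(s,None,fx=4,fy=4,interpolation=cv2.INTER_CUBIC);cv2.imwrite("pics/s1c.png",s)
for n,p,z in(("pot",(199,231),.08),("hop",(301,226),.195),("handle in",(347,241),.118),("handle out",(378,243),.118),("wheel",(341,231),.218)):
    print(n,onz("top",*p,z).round(4))
E
```

```text
pot [0.5499 0.3234 0.08  ]
hop [0.5431 0.0304 0.195 ]
handle in [ 0.5111 -0.0914  0.118 ]
handle out [ 0.5044 -0.1757  0.118 ]
wheel [ 0.5255 -0.0711  0.218 ]
```

View pics/t1c.png

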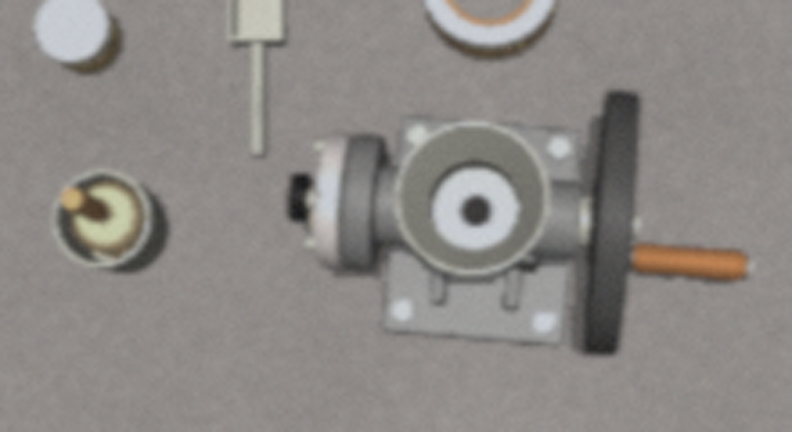

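View pics/s1c.png

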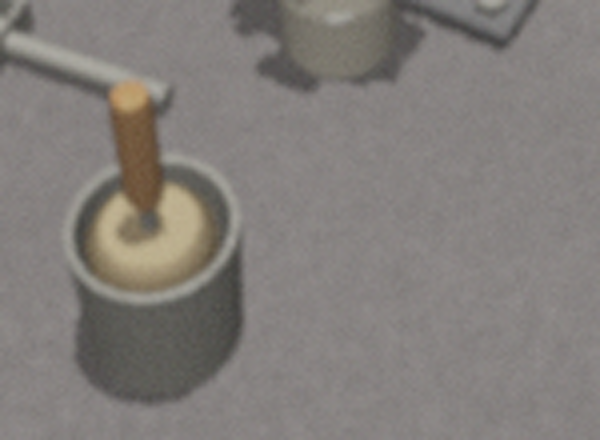

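```bash
python3 - <<'E'
from h import *
from scipy.optimize import least_squares as ls
T=cal("top");S=cal("side")
f=lambda x,y:(170+x/3.6,170+y/3.6); g=lambda x,y:(190+x/4,330+y/4)
print("pot",onz("top",*f(105,219),.08,T), onz("side",*g(155,230),.08,S))
r=ls(lambda p:np.r_[proj("top",p,T)-f(72,198),proj("side",p,S)-g(131,92)],[.55,.33,.16]);print("brush tip",r.x,r.fun)
r=ls(lambda p:np.r_[proj("top",p,T)-f(98,212),proj("side",p,S)-g(145,210)],[.55,.33,.1]);print("wire",r.x,r.fun)
print("hop",onz("top",*f(474,199),.195,T),onz("side",297,241,.195,S))
sc=[onz("top",*f(*p),.01,T) for p in((417,134),(560,147),(402,310),(543,321))]
print("base",np.mean(sc,0),[np.arctan2(-(b-a)[0],-(b-a)[1]) for a,b in((sc[0],sc[1]),(sc[2],sc[3]))])
def res(p):
    x,y,a,ph=p; c,s=np.cos(a),np.sin(a)
    # mill y axis = (-s? ) : yaw a
    W=lambda X,Y,Z:np.array([x+c*X-s*Y,y+s*X+c*Y,Z])
    h=lambda Y:W(.07*np.sin(ph),Y,.118+.07*np.cos(ph))
    return np.r_[proj("top",W(0,0,.195),T)-f(474,199),proj("top",h(-.124),T)-f(636,258),proj("top",h(-.215),T)-f(748,265),
      proj("top",W(0,0,.01),T)-f(480.5,228),(proj("top",W(0,-.1025,.218),T)-f(622,92))[0]]
for ph in(3.3,2.5,0.5,-.5):
    r=ls(res,[.54,.03,-.08,ph]);print(r.x,r.cost,r.fun.round(1))
E
```

```text
pot [0.55037455 0.32295309 0.08      ] [0.54875588 0.33205026 0.08      ]
brush tip [0.55503725 0.32498217 0.16524106] [-0.07591492 -0.20700977  0.13732137  0.0305632 ]
wire [0.55572642 0.3273582  0.08490991] [-0.05349658 -0.15033033  0.09880178  0.02141793]
hop [0.54491051 0.0286472  0.195     ] [0.54417909 0.03542017 0.195     ]
base [0.54832073 0.03109431 0.01      ] [np.float64(0.10717792931903167), np.float64(0.09254544904122121)]
[ 0.5461699   0.02852873 -0.07566708  3.43504064] 1.1013580123441171 [ 0.  -0.5 -0.2  0.   0.3 -0.   0.9  0.6 -0.8]
[ 0.5461699   0.02852873 -0.0756669   3.43504115] 1.1013580123212354 [ 0.  -0.5 -0.2  0.   0.3 -0.   0.9  0.6 -0.8]
[ 0.54725103  0.03227226 -0.12044835 -0.42459824] 13.997048448375118 [-1.4 -0.9  0.2 -0.6  4.1  1.2 -0.4  0.2 -2.5]
[ 0.54725103  0.03227227 -0.12044786 -0.42459966] 13.997048449604046 [-1.4 -0.9  0.2 -0.6  4.1  1.2 -0.4  0.2 -2.5]
```

{"method": "drive_tool", "body": {"rows": [[[0,0,-0.156],[3.4,-2.5,0.7],8.5],[[0,0,-0.156],[3.4,-2.5,0.7],8.5],[[0,0,-0.156],[3.4,-2.5,0.7],8.5],[[0,0,-0.156],[3.4,-2.5,0.7],8.5],[[0,0,-0.156],[3.4,-2.5,0.7],8.5],[[0,0,-0.156],[3.4,-2.5,0.7],8.5],[[0,0,-0.156],[3.4,-2.5,0.7],8.5],[[0,0,-0.156],[3.4,-2.5,0.7],8.5]]}}

```text
clock: 1.1
position: [0.5051, 0.325, 0.298]
ee_rot: [-0.0, 0.741, 0.672, -0.0]
contact_force: [-0.1, 1.1, 0.1]
width: 0.0851
gripper_force: 0.0
```

```bash
python3 - <<'E'
from h import *
W=cal("wrist");s=manip.get_state()
save("wrist","w1.png");save("top","t2.png");save("side","s2.png")
K,V,_=W;print(K,-V[:3,:3].T@V[:3,3],V[2,:3]);print(s["position"],s["ee_rot"],s["qpos"],s["clock"])
for p in([.55,.323,.08],[.55,.323,.171],[.555,.325,.165]):print(proj("wrist",p,W))
print(onz("wrist",*proj("wrist",[.55,.323,.08],W),.08,W))
E
```

```text
[[380.69524523   0.         308.96427905]
 [  0.         380.69524523 232.81079146]
 [  0.           0.           1.        ]] [0.51206598 0.40182057 0.43046475] [0.02947718 0.29859707 0.95392394]
[0.50508862 0.32500878 0.29804757] [-1.56795706e-04  7.40965159e-01  6.71543335e-01 -3.98560505e-04] [4.55916505e-01 2.91189431e-01 1.34657576e+00 8.09483798e-05
 1.50468023e+00 5.54127889e-01] 1.1
[357.53036398 196.67041557]
[373.1315067  223.55701326]
[378.59046599 217.9563985 ]
[0.55  0.323 0.08 ]
```

View pics/w1.png

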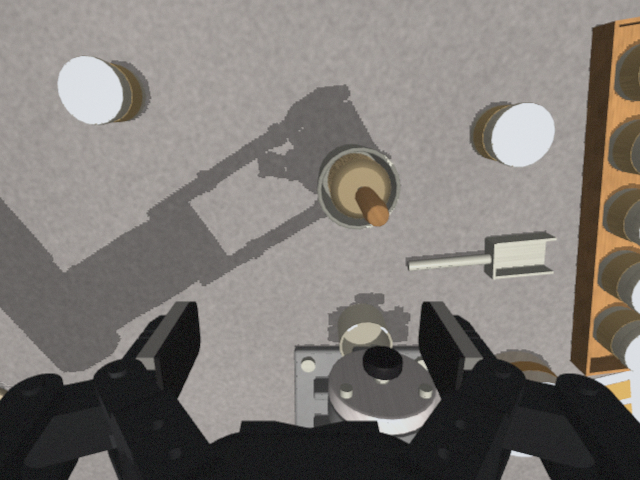

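```bash
python3 - <<'E'
from h import *
W=cal("wrist")
print(onz("wrist",358.5,187.5,.08,W),onz("wrist",379,214,.168,W),onz("wrist",362,188,.085,W))
f=lambda x,y:(170+x/3.6,170+y/3.6)
for p,z in(((366,333),.048),((308.5,365.5),.01)):print(onz("wrist",*p,z,W))
E
```

```text
[0.55207353 0.33148885 0.08      ] [0.55554843 0.32869535 0.168     ] [0.5546753  0.33172179 0.085     ]
[0.55477836 0.15568006 0.048     ]
[0.48216623 0.09008577 0.01      ]
```

{"method": "drive_tool", "body": {"rows": [[[0,0,0],[2.5,0.25,-2],8.5],[[0,0,0],[2.5,0.25,-4],8.5],[[0,0,0],[0,0,-4.5],8.5],[[0,0,0],[0,0,-4.5],8.5],[[0,0,0],[0,0,-2.2],8.5],[[0,0,0],[0,0,0],1.0],[[0,0,0],[0,0,0],1.0],[[0,0,0],[0,0,0],1.0]], "force": 50}}

```text
clock: 2.25
position: [0.5549, 0.3317, 0.128]
ee_rot: [0.0, 0.739, 0.674, 0.001]
contact_force: [0.0, 0.1, 0.6]
width: 0.0321
gripper_force: 0.0
```

{"method": "drive_tool", "body": {"rows": [[[0,0,0],[0,0,0],1.0],[[0,0,0],[0,0,0],1.0],[[0,0,0],[0,0,0],1.0]], "force": 50}}

```text
clock: 2.62
position: [0.555, 0.3315, 0.1279]
ee_rot: [0.0, 0.739, 0.673, 0.001]
contact_force: [0.2, 0.2, 5.9]
width: 0.0176
gripper_force: 49.2
```

{"method": "drive_tool", "body": {"rows": [[[0,0,0],[0,0,2],1.0],[[0,0,0],[0,0,4],1.0],[[0,0,0],[0,0,4],1.0],[[0,0,0],[0,0,4],1.0],[[0,0,0],[0,-2,4],1.0],[[0,0,0],[0,-4,4],1.0],[[0,0,0],[0,-5,1.5],1.0],[[0,0,0],[0,-4,0],1.0]]}}

```text
clock: 3.62
position: [0.5546, 0.1794, 0.3632]
ee_rot: [0.001, 0.739, 0.673, 0.001]
contact_force: [0.9, -0.9, -1.1]
width: 0.0179
gripper_force: 48.9
```

```bash
python3 - <<'E'
from h import *
W=cal("wrist");s=manip.get_state()
save("wrist","w2.png");save("side","s3.png")
print(s["position"],s["width"],s["contact_force"])
print(proj("wrist",[.5446,.034,.195],W))
E
```

```text
[0.55464042 0.17943022 0.36318964] 0.017935941258735866 [ 0.91045474 -0.94591409 -1.05616519]
[312.58917741 364.76074152]
```

View pics/w2.png

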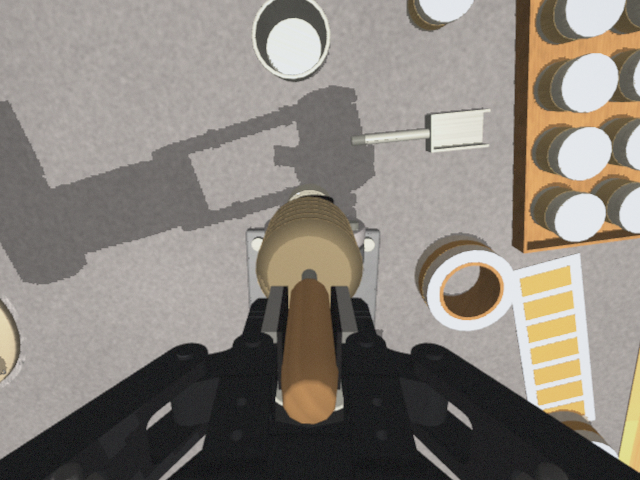

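```bash
python3 - <<'E'
from h import *
W=cal("wrist")
a,b=onz("wrist",258,241,.012,W),onz("wrist",372,241,.012,W)
print(a,b,(a+b)/2,np.linalg.norm(a-b),"yaw",np.arctan2((b-a)[1],(b-a)[0]))
print("pot",onz("wrist",291.5,38,.08,W),onz("wrist",294,46,.006,W))
p=np.array([.5546,.1794])
for z in(.235,.305,.323,.387,.40):print(z,proj("wrist",[*p,z],W),proj("wrist",[*(p+[.029,0]),z],W)[0]-proj("wrist",[*p,z],W)[0])
# side-view edge check of hopper rim and brush
S=cal("side")
for d in(0,.005,.01):
  print(d,proj("side",[.5446,.03+d,.195],S),proj("top",[.5446,.03+d,.195]))
E
python3 - <<'E'
import cv2
s=cv2.imread("pics/s3.png")[150:400,200:400]
cv2.imwrite("pics/s3c.png",cv2.resize(s,None,fx=2.4,fy=2.4,interpolation=cv2.INTER_CUBIC))
E
```

```text
[0.47791728 0.09740805 0.012     ] [0.62970325 0.08249796 0.012     ] [0.55381026 0.089953   0.012     ] 0.15251652520805487 yaw -0.09791686215203933
pot [0.5512826  0.32503496 0.08      ] [0.55152886 0.3290441  0.006     ]
0.235 [309.76429016 223.41120337] 40.85066396194338
0.305 [310.25003817 259.94049151] 54.33097861613618
0.323 [310.4313125  273.57270869] 59.36868329982309
0.387 [311.47928586 352.38254512] 88.56766102634253
0.4 [311.83106017 378.83672521] 98.39777591293603
0 [297.85809215 239.41977832] [301.14179044 225.40525215]
0.005 [296.89301406 240.83044838] [299.19727012 225.43429758]
0.01 [295.92125211 242.25088836] [297.25284837 225.46334154]
```

View pics/s3c.png

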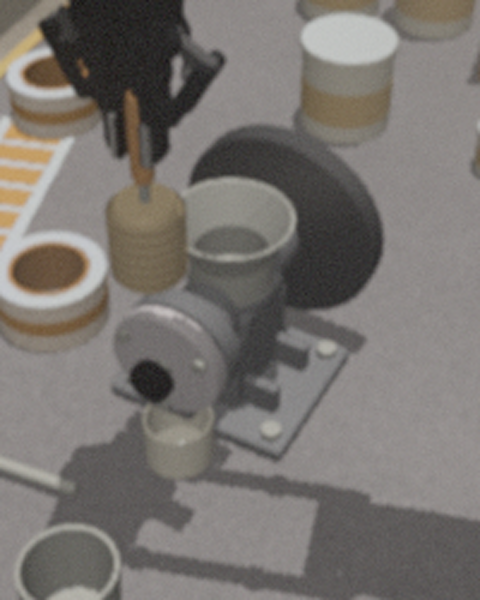

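{"method": "drive_tool", "body": {"rows": [[[0,0,0],[-0.3,-3.5,0],1.0],[[0,0,0],[-0.3,-4.5,0],1.0],[[0,0,0],[-0.3,-4.5,0],1.0],[[0,0,0],[0,-2.5,0],1.0],[[0,0,0],[0,0,-1],1.0],[[0,0,0],[0,0,-3],1.0],[[0,0,0],[0,0,-2.5],1.0],[[0,0,0],[0,0,0],1.0]]}}

```text
clock: 4.72
position: [0.5437, 0.0325, 0.2937]
ee_rot: [-0.002, 0.739, 0.674, -0.002]
contact_force: [0.9, 1.0, 0.3]
width: 0.0174
gripper_force: 48.9
```

```bash
python3 - <<'E'
from h import *
save("wrist","w3.png");s=manip.get_state();print(s["contact_force"],s["moment"],s["position"])
im=save("side","s4.png")
cv2.imwrite("pics/s4c.png",cv2.resize(im[150:350,220:380],None,fx=3,fy=3,interpolation=cv2.INTER_CUBIC))
E
```

```text
[0.16705458 0.25597988 1.08722919] [ 0.05142708 -0.0110111  -0.00241131] [0.54478741 0.03223059 0.29538893]
```

View pics/s4c.png

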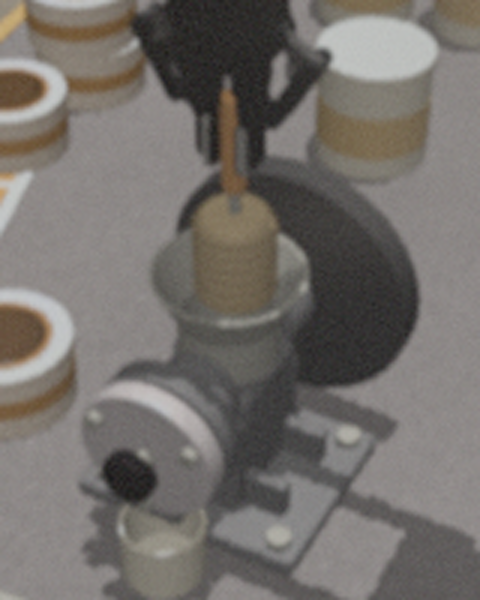

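{"method": "drive_tool", "body": {"rows": [[[0,0,0],[0.2,0,-1.5],1.0],[[0,0,0],[0,0,-1.5],1.0],[[0,0,0],[0,0,-1.0],1.0],[[0,0,0],[0,0,-0.4],1.0],[[0,0,0],[0,0,0],1.0]]}}

```text
clock: 5.45
position: [0.5472, 0.031, 0.2521]
ee_rot: [-0.0, 0.739, 0.673, -0.0]
contact_force: [-0.8, -0.6, -0.6]
width: 0.0174
gripper_force: 48.9
```

{"method": "drive_tool", "body": {"rows": [[[0,0,0],[0,0,-0.4],1.0],[[0,0,0],[0,0,-0.3],1.0],[[0,0,0],[0,0,0],1.0]]}}

```text
clock: 5.82
position: [0.5476, 0.0309, 0.2469]
ee_rot: [0.001, 0.739, 0.673, 0.001]
contact_force: [-0.9, 0.3, 5.1]
width: 0.0174
gripper_force: 49.6
```

{"method": "drive_tool", "body": {"rows": [[[0,0,0],[0,0,-0.2],1.0],[[0,0,0],[0,0,0],1.0]]}}

```text
clock: 6.08
position: [0.5478, 0.0309, 0.2469]
ee_rot: [0.002, 0.739, 0.673, 0.001]
contact_force: [-4.1, -0.0, 13.5]
width: 0.0174
gripper_force: 50.6
```

{"method": "drive_tool", "body": {"rows": [[[0,0,0],[0,0,1.5],1.0],[[0,0,0],[0,0,2.8],1.0],[[0,0,0],[0,0,2.8],1.0],[[0,0,0],[0,0,0],1.0],[[0,0,0],[0,0,-2.5],1.0],[[0,0,0],[0,0,-2.5],1.0],[[0,0,0],[0,0,-1.4],1.0],[[0,0,0],[0,0,-0.5],1.0]]}}

```text
clock: 7.08
position: [0.5462, 0.0311, 0.2466]
ee_rot: [-0.001, 0.739, 0.673, -0.001]
contact_force: [-7.3, 0.1, 24.2]
width: 0.0176
gripper_force: 51.3
```

{"method": "drive_tool", "body": {"rows": [[[0,0,0],[0,0,-0.15],1.0],[[0,0,0],[0,0,0],1.0]]}}

```text
clock: 7.32
position: [0.5461, 0.0312, 0.2467]
ee_rot: [-0.0, 0.739, 0.674, -0.0]
contact_force: [-5.7, -0.7, 14.6]
width: 0.018
gripper_force: 50.7
```

{"method": "drive_tool", "body": {"rows": [[[0,0,0],[0,0,2.0],1.0],[[0,0,0],[0,0,4.0],1.0],[[0,0,0],[0,0,4.0],1.0],[[0,0,0],[0,1,1.6],1.0],[[0,0,0],[0.3,4,0],1.0],[[0,0,0],[0.3,5,0],1.0],[[0,0,0],[0.3,5,0],1.0],[[0,0,0],[0,5,0],1.0]]}}

```text
clock: 8.32
position: [0.5558, 0.2332, 0.3582]
ee_rot: [-0.001, 0.739, 0.674, -0.001]
contact_force: [0.4, -0.2, -0.6]
width: 0.0178
gripper_force: 49.3
```

{"method": "drive_tool", "body": {"rows": [[[0,0,0],[0,5,0],1.0],[[0,0,0],[0,3.5,0],1.0],[[0,0,0],[0,1.5,0],1.0],[[0,0,0],[0,0,-2],1.0],[[0,0,0],[0,0,-4],1.0],[[0,0,0],[0,0,-4],1.0],[[0,0,0],[0,0,-2],1.0],[[0,0,0],[0,0,0],1.0]]}}

```text
clock: 9.32
position: [0.5551, 0.3297, 0.2374]
ee_rot: [-0.001, 0.739, 0.673, -0.003]
contact_force: [-0.5, -0.4, -1.1]
width: 0.0176
gripper_force: 49.2
```

{"method": "drive_tool", "body": {"rows": [[[0,0,0],[-0.1,0,-2.5],1.0],[[0,0,0],[0,0,-3],1.0],[[0,0,0],[0,0,-3],1.0],[[0,0,0],[0,0,-1.6],1.0],[[0,0,0],[0,0,0],1.0]]}}

```text
clock: 9.95
position: [0.5552, 0.3308, 0.1385]
ee_rot: [-0.0, 0.739, 0.673, -0.001]
contact_force: [0.8, -0.8, -0.2]
width: 0.0178
gripper_force: 49.2
```

{"method": "drive_tool", "body": {"rows": [[[0,0,0],[0,0,-0.6],1.0],[[0,0,0],[0,0,-0.4],1.0],[[0,0,0],[0,0,0],1.0]]}}

```text
clock: 10.32
position: [0.5553, 0.3311, 0.129]
ee_rot: [0.0, 0.739, 0.673, 0.0]
contact_force: [-0.2, -0.3, 0.1]
width: 0.0172
gripper_force: 49.2
```

{"method": "drive_tool", "body": {"rows": [[[0,0,0],[0,0,-0.2],1.0],[[0,0,0],[0,0,0],2.5],[[0,0,0],[0,0,0],5],[[0,0,0],[0,0,0],5],[[0,0,0],[0,0,0],6],[[0,0,0],[0,0,2.5],7],[[0,0,0],[0,0,4],8.5],[[0,0,0],[0,0,5],8.5]]}}

```text
clock: 11.32
position: [0.5546, 0.3307, 0.2419]
ee_rot: [-0.0, 0.739, 0.673, -0.001]
contact_force: [1.0, 0.1, 0.3]
width: 0.0848
gripper_force: 0.0
```

{"method": "drive_tool", "body": {"rows": [[[0,0,0],[0,-2,4],8.5],[[0,0,0],[-0.5,-5,3.5],8.5],[[0,0,0],[-0.5,-6,3],8.5],[[0,0,0],[-0.5,-6,0],8.5],[[0,0,0],[-0.5,-6,0],8.5],[[0,0,0],[-0.5,-6,0],8.5],[[0,0,0],[-0.5,-4,0],8.5],[[0,0,0],[0,0,0],8.5]]}}

```text
clock: 12.32
position: [0.5252, -0.0172, 0.3448]
ee_rot: [0.0, 0.741, 0.672, -0.0]
contact_force: [0.1, 1.0, -0.1]
width: 0.0848
gripper_force: 0.0
```

```bash
python3 - <<'E'
from h import *
W=cal("wrist");s=manip.get_state()
im=save("wrist","w4.png");sd=save("side","s5.png");t=save("top","t5.png")
print(s["position"],s["ee_rot"],s["clock"])
pot=cv2.resize(sd[320:440,180:330],(375,300),interpolation=cv2.INTER_CUBIC)
tt=cv2.resize(t[180:270,270:390],(400,300),interpolation=cv2.INTER_CUBIC)
cv2.imwrite("pics/m5.png",np.hstack([pot,tt]))
for p in([.546,.031,.195],[.535,-.083,.218],[.525,-.1,.05],[.51,-.185,.05]):print(proj("wrist",p,W))
E
```

```text
[ 0.52522039 -0.01724539  0.34478753] [ 3.23189394e-04  7.40719201e-01  6.71814642e-01 -2.18469092e-04] 12.325
[331.542776   151.93030461]
[330.75945365 308.01294073]
[315.7817314  252.73553573]
[310.13661217 316.60132778]
```

View pics/m5.png

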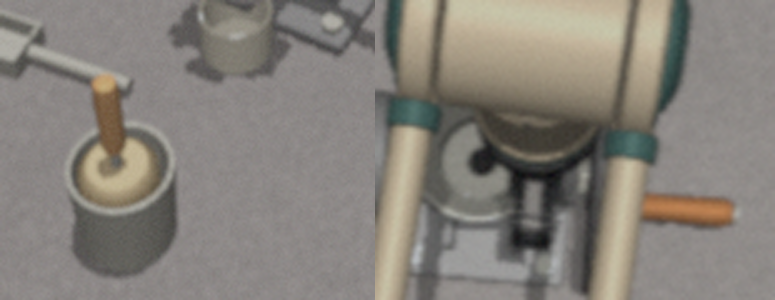

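{"method": "drive_tool", "body": {"rows": [[[0,0,0],[-0.3,-4,0],8.5],[[0,0,0],[-0.5,-5,0],8.5],[[0,0,0],[-0.5,-5,0],8.5],[[0,0,0],[0,-2.5,0],8.5],[[0,0,0],[0,0,0],8.5]]}}

```text
clock: 13.1
position: [0.5132, -0.1798, 0.3443]
ee_rot: [-0.0, 0.739, 0.673, 0.0]
contact_force: [-0.5, 0.1, 0.7]
width: 0.0851
gripper_force: 0.0
```

```bash
python3 - <<'E'
from h import *
im=save("wrist","w5.png");W=cal("wrist");s=manip.get_state()
print(s["position"],s["ee_rot"],s["clock"]);np.savez("w5.npz",K=W[0],V=W[1])
for p in([.546,.031,.195],[.535,-.083,.218],[.525,-.1,.05],[.51,-.185,.05]):print(proj("wrist",p,W))
cv2.imwrite("pics/w5c.png",im)
E
```

```text
[ 0.51307888 -0.17870919  0.34438774] [-5.83716867e-04  7.39032135e-01  6.73669818e-01  3.74283189e-04] 13.15
[ 332.25293482 -121.4054055 ]
[330.35399024  80.01214378]
[313.73096227 111.26598966]
[307.1845878  190.76154279]
```

View pics/w5c.png

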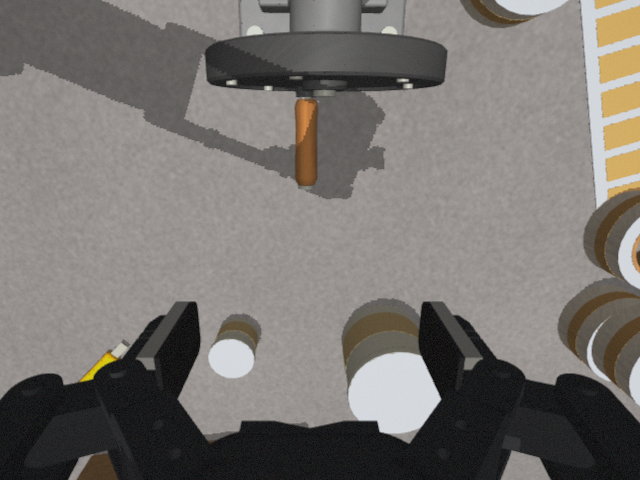

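```bash
python3 - <<'E'
from h import *
from scipy.optimize import least_squares as ls
d=np.load("w5.npz");C=(d["K"],d["V"],None)
P=lambda p:proj("",p,C)
def mk(p):
    x,y,a,ph,dx=p; c,s=np.cos(a),np.sin(a)
    W=lambda X,Y,Z:np.array([x+c*X-s*Y,y+s*X+c*Y,Z]); return W,lambda Y:W(.07*np.sin(ph),Y,.118+.07*np.cos(ph))
def res(p):
    W,h=mk(p);t=np.linspace(0,2*np.pi,120)
    rim=np.array([P(W(.1*np.sin(q),Y,.118+.1*np.cos(q))) for q in t for Y in(-.115,-.09)])
    return np.r_[P(h(-.124))-(307,99),P(h(-.215))-(306,185),P(W(-.0763,-.061,.012))-(254,31),P(W(.0763,-.061,.012))-(390,31),
      rim[:,0].min()-206,rim[:,0].max()-447, rim[:,1].max()-91,10*(p[2]+.095)]
for ph in(3.4,-.4):
    r=ls(res,[.546,.031,-.095,ph,0]);W,h=mk(r.x);print(r.x.round(4),r.cost,r.fun.round(1));print("origin h",h(-.18),"in/out",h(-.124),h(-.215),"axle",W(0,-.18,.118))
E
```

```text
[ 0.5464  0.0387 -0.0876  3.3882  0.    ] 49.12405056838085 [-0.8 -3.7  0.7 -3.9 -1.7  5.5  0.8  4.8 -1.   1.7 -2.9  0.1]
origin h [ 0.51357415 -0.13909558  0.05011801] in/out [ 0.51847525 -0.08331046  0.05011801] [ 0.51051096 -0.17396127  0.05011801] axle [ 0.53059762 -0.14059121  0.118     ]
[ 0.5472  0.0416 -0.0898 -0.2447  0.    ] 403.1100612443618 [ -1.5 -16.9   0.1  21.6  -1.5   2.4   1.3   2.   -0.9   2.6  -5.6   0.1]
origin h [ 0.51412428 -0.1361951   0.18591395] in/out [ 0.51914367 -0.08042051  0.18591395] [ 0.51098715 -0.17105423  0.18591395] axle [ 0.53101759 -0.13771541  0.118     ]
```

{"method": "drive_tool", "body": {"rows": [[[0,0,0],[0,1.5,-2],8.5],[[0,0,0],[0,1.4,-4.5],8.5],[[0,0,0],[0,0,-5],8.5],[[0,0,0],[0,0,-5],8.5],[[0,0,0],[0,0,-5],8.5],[[0,0,0],[0,0,-4.5],8.5],[[0,0,0],[0,0,-3],8.5],[[0,0,0],[0,0,-1],8.5]]}}

```text
clock: 14.15
position: [0.5118, -0.1483, 0.0432]
ee_rot: [-0.002, 0.738, 0.674, -0.0]
contact_force: [-0.1, -0.3, 0.9]
width: 0.085
gripper_force: 0.0
```

{"method": "drive_tool", "body": {"rows": [[[0,0,0],[0,0,0],8.5],[[0,0,0],[0,0,0],1.5],[[0,0,0],[0,0,0],1.5],[[0,0,0],[0,0,0],1.5],[[0,0,0],[0,0,0],1.5],[[0,0,0],[0,0,0],1.5]], "force": 60}}

```text
clock: 14.9
position: [0.5127, -0.1509, 0.0454]
ee_rot: [0.0, 0.739, 0.673, 0.0]
contact_force: [-1.5, 0.5, 5.7]
width: 0.0219
gripper_force: 58.7
```

```bash
python3 - <<'E'
from h import *
s=manip.get_state()
for k in("clock","position","ee_rot","contact_force","moment","width","gripper_force","qpos"):print(k,s[k])
E
```

```text
clock 14.9
position [ 0.51273884 -0.15089518  0.04538828]
ee_rot [3.40328498e-04 7.39288241e-01 6.73389014e-01 1.32549815e-04]
contact_force [-1.54055429  0.46005523  5.67326141]
moment [ 0.05196915  0.20591662 -0.04187567]
width 0.02185953085984992
gripper_force 58.69668424129486
qpos [-4.16403922e-01  4.02102558e-01  1.86837784e+00 -4.22213435e-05
  8.70382513e-01 -3.23147374e-01]
```

```bash
cat > plan.py <<'E'
import numpy as np
def rows(phi0,phi1,n,R=7.0,a=-.09,per=4):
    ph=np.linspace(phi0,phi1,n+1)
    P=np.round(np.c_[R*np.sin(ph)*np.cos(a),R*np.sin(ph)*np.sin(a),R*np.cos(ph)],2)
    d=np.diff(P,axis=0)
    for i in range(0,n,per): print(i//per,[[round(float(v),2) for v in r] for r in d[i:i+per]])
E
python3 -c "
from plan import *
rows(3.39,3.39+2*np.pi,96)"
```

```text
0 [[-0.44, 0.04, 0.13], [-0.43, 0.04, 0.16], [-0.42, 0.04, 0.18], [-0.4, 0.04, 0.21]]
1 [[-0.4, 0.03, 0.24], [-0.37, 0.04, 0.26], [-0.36, 0.03, 0.29], [-0.33, 0.03, 0.3]]
2 [[-0.32, 0.03, 0.33], [-0.29, 0.02, 0.35], [-0.27, 0.03, 0.37], [-0.25, 0.02, 0.39]]
3 [[-0.22, 0.02, 0.4], [-0.19, 0.02, 0.41], [-0.17, 0.01, 0.43], [-0.14, 0.02, 0.44]]
4 [[-0.11, 0.01, 0.44], [-0.08, 0.0, 0.45], [-0.05, 0.01, 0.46], [-0.02, 0.0, 0.46]]
5 [[0.01, 0.0, 0.45], [0.04, -0.01, 0.46], [0.06, 0.0, 0.45], [0.1, -0.01, 0.45]]
6 [[0.13, -0.01, 0.44], [0.15, -0.02, 0.43], [0.19, -0.01, 0.42], [0.21, -0.02, 0.41]]
7 [[0.23, -0.02, 0.39], [0.26, -0.03, 0.38], [0.29, -0.02, 0.35], [0.3, -0.03, 0.34]]
8 [[0.33, -0.03, 0.32], [0.35, -0.03, 0.3], [0.37, -0.03, 0.27], [0.38, -0.04, 0.24]]
9 [[0.4, -0.03, 0.23], [0.42, -0.04, 0.19], [0.42, -0.04, 0.17], [0.44, -0.04, 0.14]]
10 [[0.44, -0.04, 0.11], [0.45, -0.04, 0.08], [0.45, -0.04, 0.05], [0.46, -0.04, 0.02]]
11 [[0.45, -0.04, -0.01], [0.46, -0.04, -0.04], [0.45, -0.04, -0.07], [0.44, -0.04, -0.09]]
12 [[0.44, -0.04, -0.13], [0.43, -0.04, -0.16], [0.42, -0.04, -0
[... 321 characters left out ...]
44], [0.08, 0.0, -0.45], [0.05, -0.01, -0.46], [0.02, 0.0, -0.46]]
17 [[-0.01, 0.0, -0.45], [-0.04, 0.01, -0.46], [-0.06, 0.0, -0.45], [-0.1, 0.01, -0.45]]
18 [[-0.13, 0.01, -0.44], [-0.15, 0.02, -0.43], [-0.19, 0.01, -0.42], [-0.21, 0.02, -0.41]]
19 [[-0.23, 0.02, -0.39], [-0.26, 0.03, -0.38], [-0.29, 0.02, -0.35], [-0.3, 0.03, -0.34]]
20 [[-0.33, 0.03, -0.32], [-0.35, 0.03, -0.3], [-0.37, 0.03, -0.27], [-0.38, 0.04, -0.24]]
21 [[-0.4, 0.03, -0.23], [-0.42, 0.04, -0.19], [-0.42, 0.04, -0.17], [-0.44, 0.04, -0.14]]
22 [[-0.44, 0.04, -0.11], [-0.45, 0.04, -0.08], [-0.45, 0.04, -0.05], [-0.46, 0.04, -0.02]]
23 [[-0.45, 0.04, 0.01], [-0.46, 0.04, 0.04], [-0.45, 0.04, 0.07], [-0.44, 0.04, 0.09]]
```

{"method": "drive_tool", "body": {"rows": [[[0,0,0],[-0.44,0.04,0.13],1.5],[[0,0,0],[-0.43,0.04,0.16],1.5],[[0,0,0],[-0.42,0.04,0.18],1.5],[[0,0,0],[-0.4,0.04,0.21],1.5]]}}

```text
clock: 15.4
position: [0.4984, -0.1496, 0.0507]
ee_rot: [0.002, 0.74, 0.673, 0.002]
contact_force: [7.0, -0.9, -11.6]
width: 0.0221
gripper_force: 59.3
```

{"method": "drive_tool", "body": {"rows": [[[0,0,0],[-0.4,0.03,0.24],1.5],[[0,0,0],[-0.37,0.04,0.26],1.5],[[0,0,0],[-0.36,0.03,0.29],1.5],[[0,0,0],[-0.33,0.03,0.3],1.5]]}}

```text
clock: 15.9
position: [0.4825, -0.148, 0.0612]
ee_rot: [0.001, 0.74, 0.673, 0.001]
contact_force: [5.3, -0.9, -12.0]
width: 0.0224
gripper_force: 59.3
```

{"method": "drive_tool", "body": {"rows": [[[0,0,0],[-0.32,0.03,0.33],1.5],[[0,0,0],[-0.29,0.02,0.35],1.5],[[0,0,0],[-0.27,0.03,0.37],1.5],[[0,0,0],[-0.25,0.02,0.39],1.5]]}}

```text
clock: 16.4
position: [0.4699, -0.1467, 0.0761]
ee_rot: [-0.0, 0.739, 0.673, 0.0]
contact_force: [4.4, -0.2, -12.2]
width: 0.0222
gripper_force: 59.3
```

{"method": "drive_tool", "body": {"rows": [[[0,0,0],[-0.22,0.02,0.4],1.5],[[0,0,0],[-0.19,0.02,0.41],1.5],[[0,0,0],[-0.17,0.01,0.43],1.5],[[0,0,0],[-0.14,0.02,0.44],1.5]]}}

```text
clock: 16.9
position: [0.4619, -0.1459, 0.0937]
ee_rot: [-0.0, 0.739, 0.674, -0.0]
contact_force: [2.4, -1.1, -11.9]
width: 0.022
gripper_force: 59.3
```

{"method": "drive_tool", "body": {"rows": [[[0,0,0],[-0.11,0.01,0.44],1.5],[[0,0,0],[-0.08,0.0,0.45],1.5],[[0,0,0],[-0.05,0.01,0.46],1.5],[[0,0,0],[-0.02,0.0,0.46],1.5]]}}

```text
clock: 17.4
position: [0.4591, -0.1457, 0.1118]
ee_rot: [-0.001, 0.739, 0.674, -0.001]
contact_force: [0.5, -0.7, -11.5]
width: 0.0221
gripper_force: 59.4
```

{"method": "drive_tool", "body": {"rows": [[[0,0,0],[0.01,0.0,0.45],1.5],[[0,0,0],[0.04,-0.01,0.46],1.5],[[0,0,0],[0.06,0.0,0.45],1.5],[[0,0,0],[0.1,-0.01,0.45],1.5]]}}

```text
clock: 17.9
position: [0.461, -0.1458, 0.1298]
ee_rot: [-0.001, 0.739, 0.674, -0.001]
contact_force: [-3.8, -0.7, -11.4]
width: 0.0221
gripper_force: 59.5
```

{"method": "drive_tool", "body": {"rows": [[[0,0,0],[0.13,-0.01,0.44],1.5],[[0,0,0],[0.15,-0.02,0.43],1.5],[[0,0,0],[0.19,-0.01,0.42],1.5],[[0,0,0],[0.21,-0.02,0.41],1.5]]}}

```text
clock: 18.4
position: [0.4675, -0.1464, 0.147]
ee_rot: [-0.001, 0.739, 0.674, -0.001]
contact_force: [-5.8, -0.5, -8.1]
width: 0.0221
gripper_force: 59.7
```

{"method": "drive_tool", "body": {"rows": [[[0,0,0],[0.23,-0.02,0.39],1.5],[[0,0,0],[0.26,-0.03,0.38],1.5],[[0,0,0],[0.29,-0.02,0.35],1.5],[[0,0,0],[0.3,-0.03,0.34],1.5]]}}

```text
clock: 18.9
position: [0.4783, -0.1475, 0.1619]
ee_rot: [-0.001, 0.739, 0.674, -0.001]
contact_force: [-6.0, -0.7, -5.7]
width: 0.022
gripper_force: 59.9
```

{"method": "drive_tool", "body": {"rows": [[[0,0,0],[0.33,-0.03,0.32],1.5],[[0,0,0],[0.35,-0.03,0.3],1.5],[[0,0,0],[0.37,-0.03,0.27],1.5],[[0,0,0],[0.38,-0.04,0.24],1.5]]}}

```text
clock: 19.4
position: [0.4931, -0.149, 0.1738]
ee_rot: [-0.0, 0.739, 0.674, -0.001]
contact_force: [-7.3, -0.1, -4.3]
width: 0.0219
gripper_force: 60.2
```

{"method": "drive_tool", "body": {"rows": [[[0,0,0],[0.4,-0.03,0.23],1.5],[[0,0,0],[0.42,-0.04,0.19],1.5],[[0,0,0],[0.42,-0.04,0.17],1.5],[[0,0,0],[0.44,-0.04,0.14],1.5]]}}

```text
clock: 19.9
position: [0.5108, -0.1507, 0.1813]
ee_rot: [0.0, 0.739, 0.674, -0.0]
contact_force: [-4.8, -0.5, -5.0]
width: 0.022
gripper_force: 60.1
```

{"method": "drive_tool", "body": {"rows": [[[0,0,0],[0.44,-0.04,0.11],1.5],[[0,0,0],[0.45,-0.04,0.08],1.5],[[0,0,0],[0.45,-0.04,0.05],1.5],[[0,0,0],[0.46,-0.04,0.02],1.5]]}}

```text
clock: 20.4
position: [0.5298, -0.1526, 0.1836]
ee_rot: [0.001, 0.739, 0.673, 0.0]
contact_force: [-3.9, -1.3, 0.4]
width: 0.0222
gripper_force: 60.5
```

{"method": "drive_tool", "body": {"rows": [[[0,0,0],[0.45,-0.04,-0.01],1.5],[[0,0,0],[0.46,-0.04,-0.04],1.5],[[0,0,0],[0.45,-0.04,-0.07],1.5],[[0,0,0],[0.44,-0.04,-0.09],1.5]]}}

```text
clock: 20.9
position: [0.5479, -0.1543, 0.1809]
ee_rot: [0.001, 0.739, 0.673, 0.0]
contact_force: [-3.2, -3.3, 2.7]
width: 0.0219
gripper_force: 60.7
```

{"method": "drive_tool", "body": {"rows": [[[0,0,0],[0.44,-0.04,-0.13],1.5],[[0,0,0],[0.43,-0.04,-0.16],1.5],[[0,0,0],[0.42,-0.04,-0.18],1.5],[[0,0,0],[0.4,-0.04,-0.21],1.5]]}}

```text
clock: 21.4
position: [0.5644, -0.1559, 0.1737]
ee_rot: [0.001, 0.739, 0.673, -0.0]
contact_force: [-1.2, -4.0, 2.7]
width: 0.0219
gripper_force: 60.7
```

{"method": "drive_tool", "body": {"rows": [[[0,0,0],[0.4,-0.03,-0.24],1.5],[[0,0,0],[0.37,-0.04,-0.26],1.5],[[0,0,0],[0.36,-0.03,-0.29],1.5],[[0,0,0],[0.33,-0.03,-0.3],1.5]]}}

```text
clock: 21.9
position: [0.5787, -0.1573, 0.1623]
ee_rot: [0.0, 0.739, 0.673, -0.0]
contact_force: [-0.7, -6.6, 1.5]
width: 0.0219
gripper_force: 60.7
```

{"method": "drive_tool", "body": {"rows": [[[0,0,0],[0.32,-0.03,-0.33],1.5],[[0,0,0],[0.29,-0.02,-0.35],1.5],[[0,0,0],[0.27,-0.03,-0.37],1.5],[[0,0,0],[0.25,-0.02,-0.39],1.5]]}}

```text
clock: 22.4
position: [0.5896, -0.1584, 0.1477]
ee_rot: [0.0, 0.739, 0.673, -0.001]
contact_force: [-2.2, -5.7, -0.2]
width: 0.022
gripper_force: 60.6
```

{"method": "drive_tool", "body": {"rows": [[[0,0,0],[0.22,-0.02,-0.4],1.5],[[0,0,0],[0.19,-0.02,-0.41],1.5],[[0,0,0],[0.17,-0.01,-0.43],1.5],[[0,0,0],[0.14,-0.02,-0.44],1.5]]}}

```text
clock: 22.9
position: [0.5963, -0.159, 0.1307]
ee_rot: [-0.0, 0.739, 0.673, -0.001]
contact_force: [-3.0, -5.8, 0.9]
width: 0.0221
gripper_force: 60.7
```

{"method": "drive_tool", "body": {"rows": [[[0,0,0],[0.11,-0.01,-0.44],1.5],[[0,0,0],[0.08,0.0,-0.45],1.5],[[0,0,0],[0.05,-0.01,-0.46],1.5],[[0,0,0],[0.02,0.0,-0.46],1.5]]}}

```text
clock: 23.4
position: [0.5984, -0.1592, 0.1127]
ee_rot: [-0.001, 0.739, 0.674, -0.001]
contact_force: [-5.0, -6.4, 2.9]
width: 0.0223
gripper_force: 60.7
```

{"method": "drive_tool", "body": {"rows": [[[0,0,0],[-0.01,0.0,-0.45],1.5],[[0,0,0],[-0.04,0.01,-0.46],1.5],[[0,0,0],[-0.06,0.0,-0.45],1.5],[[0,0,0],[-0.1,0.01,-0.45],1.5]]}}

```text
clock: 23.9
position: [0.5959, -0.159, 0.0948]
ee_rot: [-0.001, 0.739, 0.674, -0.002]
contact_force: [-4.9, -5.9, 5.0]
width: 0.0219
gripper_force: 61.0
```

{"method": "drive_tool", "body": {"rows": [[[0,0,0],[-0.13,0.01,-0.44],1.5],[[0,0,0],[-0.15,0.02,-0.43],1.5],[[0,0,0],[-0.19,0.01,-0.42],1.5],[[0,0,0],[-0.21,0.02,-0.41],1.5]]}}

```text
clock: 24.4
position: [0.589, -0.1583, 0.0784]
ee_rot: [-0.001, 0.739, 0.674, -0.001]
contact_force: [-5.7, -5.9, 8.6]
width: 0.0217
gripper_force: 61.4
```

{"method": "drive_tool", "body": {"rows": [[[0,0,0],[-0.23,0.02,-0.39],1.5],[[0,0,0],[-0.26,0.03,-0.38],1.5],[[0,0,0],[-0.29,0.02,-0.35],1.5],[[0,0,0],[-0.3,0.03,-0.34],1.5]]}}

```text
clock: 24.9
position: [0.5789, -0.1573, 0.0649]
ee_rot: [0.0, 0.739, 0.674, -0.001]
contact_force: [-6.8, -4.4, 13.0]
width: 0.0223
gripper_force: 61.9
```

{"method": "drive_tool", "body": {"rows": [[[0,0,0],[-0.33,0.03,-0.32],1.5],[[0,0,0],[-0.35,0.03,-0.3],1.5],[[0,0,0],[-0.37,0.03,-0.27],1.5],[[0,0,0],[-0.38,0.04,-0.24],1.5]]}}

```text
clock: 25.4
position: [0.5669, -0.1562, 0.0548]
ee_rot: [0.002, 0.739, 0.673, 0.001]
contact_force: [-3.4, -3.2, 16.7]
width: 0.0218
gripper_force: 62.2
```

{"method": "drive_tool", "body": {"rows": [[[0,0,0],[-0.4,0.03,-0.23],1.5],[[0,0,0],[-0.42,0.04,-0.19],1.5],[[0,0,0],[-0.42,0.04,-0.17],1.5],[[0,0,0],[-0.44,0.04,-0.14],1.5]]}}

```text
clock: 25.9
position: [0.5537, -0.1549, 0.0481]
ee_rot: [0.005, 0.74, 0.673, 0.003]
contact_force: [3.5, -2.3, 12.3]
width: 0.0219
gripper_force: 61.9
```

{"method": "drive_tool", "body": {"rows": [[[0,0,0],[-0.44,0.04,-0.11],1.5],[[0,0,0],[-0.45,0.04,-0.08],1.5],[[0,0,0],[-0.45,0.04,-0.05],1.5],[[0,0,0],[-0.46,0.04,-0.02],1.5]]}}

```text
clock: 26.4
position: [0.5376, -0.1534, 0.0442]
ee_rot: [0.006, 0.74, 0.673, 0.005]
contact_force: [9.9, -3.0, 0.0]
width: 0.0218
gripper_force: 60.6
```

{"method": "drive_tool", "body": {"rows": [[[0,0,0],[-0.45,0.04,0.01],1.5],[[0,0,0],[-0.46,0.04,0.04],1.5],[[0,0,0],[-0.45,0.04,0.07],1.5],[[0,0,0],[-0.44,0.04,0.09],1.5]]}}

```text
clock: 26.9
position: [0.5181, -0.1514, 0.0445]
ee_rot: [0.004, 0.74, 0.673, 0.004]
contact_force: [8.8, -3.4, -8.7]
width: 0.0222
gripper_force: 59.9
```

```bash
cat > fit.py <<'E'
import numpy as np
from scipy.optimize import least_squares as ls
D=np.array([[.4984,.0507,7,-11.6,.9],[.4825,.0612,5.3,-12,.9],[.4699,.0761,4.4,-12.2,.2],[.4619,.0937,2.4,-11.9,1.1],[.4591,.1118,.5,-11.5,.7],[.461,.1298,-3.8,-11.4,.7],[.4675,.147,-5.8,-8.1,.5],[.4783,.1619,-6,-5.7,.7],[.4931,.1738,-7.3,-4.3,.1],[.5108,.1813,-4.8,-5,.5],[.5298,.1836,-3.9,.4,1.3],[.5479,.1809,-3.2,2.7,3.3],[.5644,.1737,-1.2,2.7,4],[.5787,.1623,-.7,1.5,6.6],[.5896,.1477,-2.2,-.2,5.7],[.5963,.1307,-3,.9,5.8],[.5984,.1127,-5,2.9,6.4],[.5959,.0948,-4.9,5,5.9],[.589,.0784,-5.7,8.6,5.9],[.5789,.0649,-6.8,13,4.4],[.5669,.0548,-3.4,16.7,3.2],[.5537,.0481,3.5,12.3,2.3],[.5376,.0442,9.9,0,3],[.5181,.0445,8.8,-8.7,3.4]])
D[:,4]*=-1
c=ls(lambda p:np.hypot((D[:,0]-p[0])/.996,D[:,1]-p[1])-p[2],[.53,.113,.07]);print("circle",c.x.round(4),(c.fun*1e3).round(1))
x0,z0,_=c.x
ph=np.unwrap(np.arctan2((D[:,0]-x0)/.996,D[:,1]-z0))
Fx=D[:,2]*.996-D[:,4]*.09
Ft=-(Fx*np.cos(ph)-D[:,3]*np.sin(ph)); Fr=Fx*np.sin(ph)+D[:,3]*np.cos(ph)
for a,b,r in zip(np.degrees(ph),Ft,Fr):print(f"{a:.0f} t={b:.1f} r={r:.1f}")
A=np.c_[np.ones(len(ph)),np.sin(ph),np.cos(ph)]
k,*_=np.linalg.lstsq(A,Ft,rcond=None);print(k,"amp",np.hypot(*k[1:]),"rms",np.std(Ft-A@k),(Ft-A@k).round(1))
# handle angle at which slug is down: slug angle s=ph+d ; torque needed ~ -sin? T_need(increasing ph)= -A sin(s)
d=np.arctan2(-k[2],-k[1]);print("slug offset d deg",np.degrees(d),"handle angle for slug down",np.degrees(np.pi-d)%360)
for h in(slice(0,24,2),slice(1,24,2)):
    q,*_=np.linalg.lstsq(A[h],Ft[h],rcond=None);print("half",q,np.degrees(np.pi-np.arctan2(-q[2],-q[1]))%360)
E
python3 fit.py; python3 -c "
from h import *
s=manip.get_state();print(s['contact_force'],s['position'],s['moment'])"
```

```text
circle [0.5288 0.1136 0.07  ] [-0.1  0.  -0.   0.  -0.  -0.1  0.   0.   0.1  0.1  0.   0.  -0.  -0.1
 -0.  -0.  -0.1 -0.  -0.   0.   0.2  0.1 -0.  -0.1]
-154 t=11.4 r=7.4
-138 t=12.0 r=5.4
-122 t=12.7 r=2.8
-107 t=12.1 r=1.0
-91 t=11.5 r=-0.3
-77 t=12.0 r=1.0
-61 t=9.9 r=1.2
-46 t=8.2 r=0.3
-31 t=8.4 r=0.0
-15 t=5.9 r=-3.6
1 t=3.8 r=0.3
16 t=3.5 r=1.8
31 t=2.1 r=1.9
46 t=1.1 r=1.0
61 t=0.6 r=-1.6
76 t=1.5 r=-2.2
91 t=2.8 r=-4.4
106 t=3.6 r=-5.5
120 t=4.8 r=-8.8
134 t=4.9 r=-13.6
147 t=6.5 r=-15.7
159 t=7.8 r=-10.2
173 t=10.0 r=1.3
189 t=10.3 r=7.2
[ 7.06336507 -4.8413316  -2.73051183] amp 5.558253913213422 rms 0.52856070945594 [-0.2 -0.3  0.  -0.4 -0.5  0.8 -0.2 -0.5  1.2  0.2 -0.5  0.4 -0.1 -0.5
 -0.9 -0.2  0.6  0.5  0.6 -0.6 -0.2 -0.   0.9 -0.2]
slug offset d deg 29.423005563585374 handle angle for slug down 150.57699443641462
half [ 7.13073821 -4.79719412 -2.87420311] 149.07238089233968
half [ 6.9960544  -4.88527991 -2.58690065] 152.09745278818679
[ 8.8460479  -3.37349948 -8.67181001] [ 0.51807666 -0.15143316  0.04451089] [-0.51522687 -1.31494684 -0.02709323]
```

{"method": "drive_tool", "body": {"rows": [[[0,0,0],[-0.47,0.04,0.13],1.5],[[0,0,0],[-0.46,0.04,0.17],1.5],[[0,0,0],[0,0,0],1.5],[[0,0,0],[0,0,0],1.5]]}}

```text
clock: 27.4
position: [0.5069, -0.1503, 0.0472]
ee_rot: [0.003, 0.74, 0.673, 0.002]
contact_force: [5.5, -4.4, -6.0]
width: 0.0218
gripper_force: 60.1
```

```bash
cat > ang.py <<'E'
from h import *
s=manip.get_state();p=s["position"];f=s["contact_force"]
ph=np.arctan2((p[0]-.5288)/.996,p[2]-.1136);Fx=f[0]*.996-f[1]*.09
print(s["clock"],p.round(4),f.round(1),"phi",np.degrees(ph)%360,"rad",np.hypot((p[0]-.5288)/.996,p[2]-.1136),"Ft",-(Fx*np.cos(ph)-f[2]*np.sin(ph)),"qd",abs(s["qd"]).max(),s["width"])
E
python3 ang.py; python3 -c "
from plan import *
rows(np.radians(202),np.radians(147),14)"
```

```text
27.4 [ 0.5069 -0.1503  0.0472] [ 5.5 -4.4 -6. ] phi 198.30441000474258 rad 0.06993841427547773 Ft 7.434963926527696 qd 0.0017789680072285716 0.021823378194877955
0 [[0.45, -0.04, -0.16], [0.46, -0.05, -0.14], [0.46, -0.04, -0.1], [0.48, -0.04, -0.07]]
1 [[0.47, -0.04, -0.03], [0.48, -0.05, -0.01], [0.48, -0.04, 0.03], [0.47, -0.04, 0.06]]
2 [[0.47, -0.05, 0.1], [0.46, -0.04, 0.13], [0.45, -0.04, 0.15], [0.44, -0.04, 0.19]]
3 [[0.43, -0.04, 0.22], [0.41, -0.03, 0.25]]
```

{"method": "drive_tool", "body": {"rows": [[[0,0,0],[0.45,-0.04,-0.16],1.5],[[0,0,0],[0.46,-0.04,-0.13],1.5],[[0,0,0],[0.46,-0.03,-0.08],1.5],[[0,0,0],[0.48,-0.03,-0.03],1.5],[[0,0,0],[0.47,-0.03,0.02],1.5],[[0,0,0],[0.48,-0.03,0.05],1.5],[[0,0,0],[0.48,-0.03,0.09],1.5],[[0,0,0],[0.47,-0.03,0.12],1.5]]}}

```text
clock: 28.4
position: [0.5378, -0.1532, 0.0443]
ee_rot: [-0.002, 0.739, 0.674, -0.003]
contact_force: [-4.6, -10.3, -8.4]
width: 0.0221
gripper_force: 60.0
```

{"method": "drive_tool", "body": {"rows": [[[0,0,0],[0.47,-0.04,0.15],1.5],[[0,0,0],[0.46,-0.04,0.17],1.5],[[0,0,0],[0.45,-0.04,0.19],1.5],[[0,0,0],[0,0,0],1.5],[[0,0,0],[0,0,0],1.5],[[0,0,0],[0,0,0],1.5]]}}

```text
clock: 29.15
position: [0.5532, -0.1548, 0.0483]
ee_rot: [-0.001, 0.739, 0.674, -0.002]
contact_force: [-0.2, -9.5, -15.6]
width: 0.0219
gripper_force: 59.5
```

```bash
python3 ang.py
```

```text
29.15 [ 0.5532 -0.1548  0.0483] [ -0.2  -9.5 -15.6] phi 159.43971243480522 rad 0.06974960981542414 Ft -4.918942794949396 qd 0.00114085193963233 0.021918669244720447
```

{"method": "drive_tool", "body": {"rows": [[[0,0,0],[0.35,-0.09,0.07],1.5],[[0,0,0],[0.35,-0.09,0.1],1.5],[[0,0,0],[0.3,-0.07,0.12],1.5],[[0,0,0],[0,0,0],1.5],[[0,0,0],[0,0,0],1.5]]}}

```text
clock: 29.78
position: [0.5616, -0.1556, 0.052]
ee_rot: [-0.003, 0.739, 0.674, -0.002]
contact_force: [-2.9, -5.7, -6.1]
width: 0.0217
gripper_force: 60.4
```

```bash
python3 ang.py
```

```text
29.775 [ 0.5616 -0.1556  0.052 ] [-2.9 -5.7 -6.1] phi 151.8886660862206 rad 0.06987155934108669 Ft -4.938467261654489 qd 0.0023814018479390775 0.021711407056334557
```

{"method": "drive_tool", "body": {"rows": [[[0,0,0],[0.22,-0.05,0.12],1.5],[[0,0,0],[0,0,0],1.5],[[0,0,0],[0,0,0],1.5],[[0,0,0],[0,0,0],1.5]]}}

```text
clock: 30.28
position: [0.5635, -0.1558, 0.053]
ee_rot: [-0.004, 0.739, 0.674, -0.002]
contact_force: [-4.3, -4.5, -6.8]
width: 0.022
gripper_force: 60.4
```

```bash
python3 ang.py
```

```text
30.275 [ 0.5635 -0.1558  0.053 ] [-4.3 -4.5 -6.8] phi 150.09151647017498 rad 0.06986250210437389 Ft -6.771146194238349 qd 0.0015579217986607173 0.02197794945988501
```

{"method": "drive_tool", "body": {"rows": [[[0,0,0],[-0.12,0.01,-0.06],1.5],[[0,0,0],[0,0,0],1.5],[[0,0,0],[0,0,0],1.5]]}}

```text
clock: 30.65
position: [0.564, -0.1559, 0.0534]
ee_rot: [-0.002, 0.739, 0.673, -0.001]
contact_force: [-2.0, -3.0, -10.6]
width: 0.0221
gripper_force: 60.2
```

```bash
python3 ang.py; python3 -c "
from rig import job
print(job.sign_off())"
```

```text
30.65 [ 0.564  -0.1559  0.0534] [ -2.   -3.  -10.6] phi 149.5562590826564 rad 0.06979880423386674 Ft -6.875069597724929 qd 0.009297754410240259 0.022070929576464116
the job is handed in; nothing more can be done
None
```

The job is handed in at 30.7 s. The hopper was brushed to the bottom twice and the brush is back in its pot. After one full turn of the wheel, its heavy side is straight down by the force readings, about 29° on from the handle's direction and within a few degrees. The gripper is holding the handle there; the wheel was all but still at the last reading (about 0.5° of creep in the final 0.4 s).

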